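# Pack a repaired drive and latch the sealed case

### The job

Lay the repaired aluminium drive flat in the moulded pocket of the grey carrying case, then swing the case's lid over and press its front edge steadily down against the rubber seal until the spring clip catches the lid's lip and holds the lid shut by itself. Feel for the catch and do not force it: never press on the case or its lid with more than about two and a half kilos (25 N), and leave the other things on the table where they are.

Things in the scene. Friction and masses are not known exactly. Their poses are not given: they have to be found in the camera images.
- case: grey hard-shell carrying case, firm on rubber feet (does not slide). Base 210 x 160 mm, 50 mm tall, walls 5 mm. Origin: centre of its underside. Its x axis runs along the hinge, +y points to the hinge side, the latch is in the middle of the -y side, z up. Inside is a moulded tray whose flat top is 30 mm above the underside
- pocket (a point): centre of the floor of the tray's pocket, 20 mm above the case's underside, axes as the case's. The pocket is 58 mm (x) by 112 mm (y), 10 mm deep, open upwards. In the middle of each long side is a finger cut-out, 48 mm wide (along y), reaching to 66 mm from the pocket's centre along x, as deep as the pocket
- drive_center (a point): centre of the loose drive, an aluminium block 52 mm (its x) by 106 mm (its y) by 14 mm tall (its z), about 130 g, lying flat on the table; either way round fits the pocket. Seated, it stands 4 mm out of the pocket
- hinge (a point): middle of the lid's hinge line, 83 mm from the case's middle towards +y, 52 mm above its underside; axes as the case's. The lid is a shell 210 x 160 mm that reaches from 3 to 163 mm from the hinge line; its outer face lies 25 mm from the hinge line, square to the lid (77 mm above the case's underside when shut)
- lid (a joint): angle of the lid in rad: about 0 shut (once caught it rests anywhere from -0.02 to 0.035; it first meets the clip at 0.04 to 0.11), 1.57 standing upright over the hinge; starts at 1.6 to 1.9. The hinge is stiff (about 0.3 N m): the lid stays where it is left and does not fall. Let go on the seal before the catch, it rises a few mm
- lid_front (a point): the place to press: a point on the lid's outer face, mid-width, 18 mm behind its front edge (145 mm from the hinge line); its z axis points square out of that face. Pressed here the lid rides over the clip and squeezes the seal with 6 to 15 N; at the catch the force dips by 1 to 5 N, then climbs again; about 1 mm further the seal is flat and the force rises by some 25 N per mm
- clip (a joint): angle of the latch's clip in rad: a black sprung plate, 40 mm wide, in the middle of the -y side, standing to about 74 mm above the case's underside. 0 at rest; the lip on the lid's front edge pushes it outwards (to about 0.08) in passing, and it springs back to 0 once the lip is under its nose. Clip and seal together sit up to 4.5 mm higher or lower from case to case; this height is not measured
- spool_a: bystander: wooden thread spool, 36 mm across, 46 mm tall; origin at the centre of its underside
- spool_b: bystander: wooden thread spool, 40 mm across, 52 mm tall; origin at the centre of its underside
- spool_c: bystander: wooden thread spool, 32 mm across, 40 mm tall; origin at the centre of its underside
- adapter: bystander: black power adapter, 45 x 95 x 30 mm; origin at the centre of its underside
- screwdriver: bystander: screwdriver with an amber handle, lying along its x
- tape: bystander: roll of tape lying flat, 72 mm across, 19 mm tall; origin at the centre of its underside
- dish: bystander: small steel screw dish, 80 mm across, 25 mm tall; origin at the centre of its underside
- cone: bystander: cone of yellow thread, 80 mm across its foot, 170 mm tall; origin at the centre of its underside
Mind the look-alikes: they are no part of the job. Leave any blue or yellow look-alike of the part that bears drive_center alone.

How it is judged:
On the way, in this order (a step that is already met when the one before it is completed fails the run):
1. the drive lies flat in the pocket, let go (x of drive_center in the frame of pocket between -0.005 and 0.005 m and y of drive_center in the frame of pocket between -0.005 and 0.005 m and z of drive_center in the frame of pocket below 0.0095 m and angle between drive_center's own z axis and vertical below 0.06 rad and contact force between the fingers and drive below 0.1 N), for 0.2 s.
2. the lid is down and the clip has caught its lip (value of joint clip below 0.02 rad and value of joint lid below 0.041 rad), for 0.2 s.
At the end, for the whole second after the job is handed in: the drive lies flat in the pocket (centre within 5 mm of its middle along each side, at most 2.5 mm above its seat, tilt under 0.06 rad); the lid is at rest below 0.041 rad, held under the clip, which has sprung back below 0.02 rad (all of step 2 and x of drive_center in the frame of pocket between -0.005 and 0.005 m and y of drive_center in the frame of pocket between -0.005 and 0.005 m and z of drive_center in the frame of pocket below 0.0095 m and angle between drive_center's own z axis and vertical below 0.06 rad and velocity of joint lid between -0.02 and 0.02 rad/s and linear speed of drive below 0.01 m/s); the robot touches nothing.
It fails at once if the robot presses on the case, its lid or clip with more than 25 N (contact force between any of the fingers, the arm and case above 25 N).
It fails at once if a bystander is moved by more than 30 mm (distance of any of spool_a, spool_b, spool_c, adapter, screwdriver, tape, dish, cone from where it was at the start of the episode above 0.03 m).
It also fails if it takes over 67 s, if anything falls off the work surface, if the arm or the gripper's body presses on something with over 40 N, if the wrist force passes 120 N, or if a joint passes its speed limit or range.

### The arm

A 6-joint arm with a two-finger parallel gripper is mounted at the origin on the work surface. World frame = base frame: x ahead of the robot, y to its left, z up, the work surface at z = 0. Lengths are in m, angles in rad, forces in N, time in s.
With the tool pointing down it reaches from about 0.225 to 0.875 m from the base axis. Payload 3.4 kg.
Tool frame: the origin (TCP) lies between the finger pads; the fingertips stand 14 mm ahead of it and the grasp point (between the pads) lies 5 mm behind it; z points along the fingers, y is the direction in which the jaws open and shut (so a half turn about z gives the same grasp; the last joint's range is limited). The gripper opens to 85 mm and grips with 20 to 120 N. Pads are 22 mm wide; open, the fingers measure 114 mm over their backs; the gripper's body (76 mm by 85 mm) begins 54 mm behind the grasp point. The pads swing forward as they close: fully open they stand 13 mm farther back than shut.
Start: joints at [-1.412, 0.276, 1.505, -0, 1.361, -0.121], TCP at [0.159, -0.553, 0.245] pointing down, gripper open.
Joint ranges: [-2.89, 2.89], [-0.75, 2.08], [0.22, 2.7], [-1.18, 4.32], [0.11, 2.71], [-2.7, 2.7]. Speed limits (rad/s): [2.57, 2.57, 3.14, 3.14, 3.14, 3.14].

### API

Orientations are given as a unit quaternion [w, x, y, z].
In Python, from rig import manip, get_image, job gives the robot as it stands. The module is installed in compiled form; this text tells all that it offers.
- The arm moves only by the tool step_arm, never from a script. Its argument "moves" is one flat list of numbers, 5 for each row, row after row: the shift along the tool's x, y, z as a fraction of full scale, then the turn about the tool's z as a fraction of full scale, then the gripper's target within -1 to 1 (shut at 1, half-way at 0, fully open at -1). In form: [dx, dy, dz, twist, hand, dx, dy, dz, twist, hand, ...]. A call has 1 to 5 rows; each row is the pose to reach, as a shift and turn from the pose commanded when the call began, along the tool's axes at that moment, turning the shorter way round; what a row does not reach only later rows make up. Full scale, the value 1, is 500 mm for a shift and pi rad for a turn. A row lasts 1/10 s, in which the tool goes at most 50 mm and 8.59 degrees, less where a joint would pass 70% of its speed; a pose out of reach is approached as far as the arm can. A call with a number of a shift or a turn outside -1 to 1 is refused whole. A call with a gripper value outside its range is refused whole. The fingers move at their own pace and stop on an object; "force" is the grip in N (left out, the last holds). Time passes only in rows, so rows that repeat a pose let the fingers close. It gives the time, the measured TCP pose, the force and the opening at its end, in the units of the state.
- manip.get_state(): the state, without advancing time (a new reading comes with each control period).
- get_image(name): name is "side" or "top" or "wrist"; returns a dict with "frame" (384x512x3 uint8, blue, green, red), "fx", "fy", "cx", "cy" (pixels), "rvec" (rotation vector, rad) and "tvec" (3), from world to camera coordinates, as OpenCV has them; the wrist camera has in their place "T_tool_cam" (4x4, takes a point from camera to tool coordinates, whose origin is the TCP and whose axes are the flange's). Camera axes: x right, y down, z forward; pixel columns grow to the right and rows downward; lengths in m; the calibration is good to about 2 mm. The wrist camera is an equidistant fisheye: a pixel r from the principal point sees the ray r / f radians off the axis. A picture is of the moment at which its call begins: read the wrist's pose just before it. There is no depth.
- job.sign_off(): hands the job in, once; it reports no verdict.
The state is a dict: "clock": time; "qpos": joint angles; "qd": joint speeds; "effort": joint torques, N m; "position": TCP position; "ee_rot": TCP orientation; "contact_force": force on the tool from outside, world axes, zero at the start; "moment": the same for the moment, N m; "width": finger opening in m.
Only numpy, scipy, OpenCV 4.12 (cv2) and the standard library are available. Lean on these libraries where they do the work, as an engineer would, in place of code of your own. Each camera call takes 0.05 s, during which the arm holds its last target. There are 200 camera calls.

## Working session

There is one attempt and no reset: what is moved stays moved. The work goes in short steps, Python scripts to look and compute and a tool call to move; the robot and the scene stay as the last step left them, time stands still between calls to the robot, and variables do not carry over. Pictures are saved under pics/ and viewed, about 8 in all and at most 12, crops included, and the job is handed in when it is done.

Besides the shell and the picture viewer there is one more tool, called after ">>>" by a JSON object that holds its "name" and its "arguments", one argument or row to a line. step_arm: Moves the arm, as the interface text tells. Its arguments: {"type":"object","properties":{"moves":{"type":"array","items":{"type":"number","minimum":-1,"maximum":1}},"force":{"type":"number"}},"required":["moves"]}

```bash
mkdir -p pics; python3 - <<'E'
from rig import manip,get_image
import cv2,numpy as np,pickle
s=manip.get_state();print(s)
d={}
for n in("side","top","wrist"):
    d[n]=get_image(n); i=d[n]
    print(n,{k:np.round(v,4).tolist() for k,v in i.items() if k!="frame"})
    cv2.imwrite(f"pics/{n}0.png",i["frame"])
pickle.dump((s,d),open("p0.pkl","wb"))
E
```

```text
{'clock': 0.0, 'qpos': array([-1.41202151e+00,  2.76616860e-01,  1.50614741e+00,  6.26654996e-06,
        1.36069188e+00, -1.21009600e-01]), 'qd': array([-0.00011961, -0.00053569, -0.00210076, -0.00057509,  0.00026255,
       -0.00114318]), 'effort': array([ 4.64190889e-04, -4.16774762e+01, -2.45804268e+01, -1.45202762e-04,
        1.11249115e-02,  9.88545906e-06]), 'position': array([ 0.15869655, -0.55214137,  0.24442153]), 'ee_rot': array([-9.31640675e-04,  9.90230694e-01,  1.39435667e-01, -1.45295901e-05]), 'contact_force': array([-0.34721743, -0.08410376, -0.82307405]), 'moment': array([-0.00908414, -0.03051633, -0.03812071]), 'width': 0.08563898100222168}
side {'fx': 384.5013, 'fy': 384.5013, 'cx': 254.8247, 'cy': 193.8407, 'rvec': [2.2541, -0.1588, 0.0891], 'tvec': [-0.4923, 0.0686, 1.2029]}
top {'fx': 481.3621, 'fy': 481.3621, 'cx': 256.5475, 'cy': 187.6915, 'rvec': [2.1082, -2.1255, 0.2094], 'tvec': [-0.0481, 0.498, 1.3864]}
wrist {'fx': 297.3186, 'fy': 297.3186, 'cx': 258.9295, 'cy': 191.5454, 'T_tool_cam': [[0.0008, -0.9541, -0.2994, 0.0775], [1.0, 0.0007, 0.0004, -0.0003], [-0.0002, -0.2994, 0.9541, -0.1287], [0.0, 0.0, 0.0, 1.0]]}
```

View pics/top0.png

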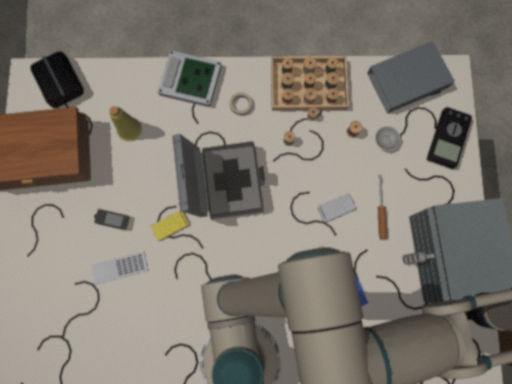

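View pics/side0.png

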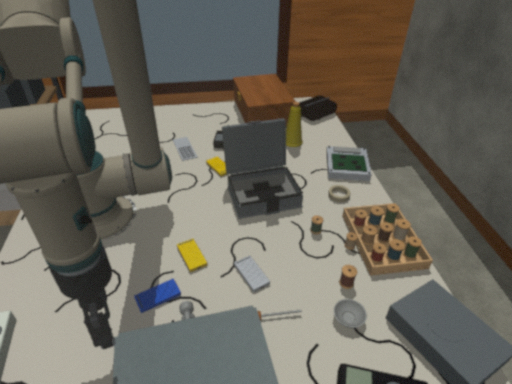

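The top view shows the case at about (225,180), with its lid at the left (hinge, about x=195) and the clip at about (263,173). The silver drive is at (337,207). The side view has the drive at (252,272) and the case at (263,190). Yellow and blue look-alikes are elsewhere.

```bash
cat > h.py <<'E'
import cv2,numpy as np
from scipy.spatial.transform import Rotation as R
def pose(s):
    q=s["ee_rot"];T=np.eye(4);T[:3,:3]=R.from_quat([q[1],q[2],q[3],q[0]]).as_matrix();T[:3,3]=s["position"];return T
def rays(im,px,s=None):
    px=np.atleast_2d(np.float64(px));u=(px-[im["cx"],im["cy"]])/[im["fx"],im["fy"]]
    if "rvec" in im:
        Rm=cv2.Rodrigues(np.float64(im["rvec"]))[0];o=-Rm.T@np.ravel(im["tvec"])
        d=np.c_[u,np.ones(len(u))]@Rm
    else:
        th=np.linalg.norm(u,axis=1,keepdims=True)
        d=np.c_[np.sin(th)*u/np.maximum(th,1e-9),np.cos(th)]
        T=pose(s)@np.array(im["T_tool_cam"]);o=T[:3,3];d=d@T[:3,:3].T
    return o,d/np.linalg.norm(d,axis=1,keepdims=True)
def onz(im,px,z,s=None):
    o,d=rays(im,px,s);return o+d*((z-o[2])/d[:,2])[:,None]
def tri(*obs): # each (im,px,s)
    A=np.zeros((3,3));b=np.zeros(3);L=[]
    for im,px,s in obs:
        o,d=rays(im,px,s);P=np.eye(3)-np.outer(d[0],d[0]);A+=P;b+=P@o;L.append((P,o))
    x=np.linalg.solve(A,b);return x,[np.linalg.norm(P@(x-o)) for P,o in L]
def proj(im,X,s=None):
    X=np.atleast_2d(np.float64(X))
    if "rvec" in im:
        K=np.array([[im["fx"],0,im["cx"]],[0,im["fy"],im["cy"]],[0,0,1]])
        return cv2.projectPoints(X,np.float64(im["rvec"]),np.float64(im["tvec"]),K,None)[0][:,0]
    T=np.linalg.inv(pose(s)@np.array(im["T_tool_cam"]));c=X@T[:3,:3].T+T[:3,3]
    r=np.linalg.norm(c[:,:2],axis=1,keepdims=True);th=np.arctan2(r,c[:,2:])
    return c[:,:2]/r*th*im["fx"]+[im["cx"],im["cy"]]
E
python3 - <<'E'
from h import *;import pickle
s,d=pickle.load(open("p0.pkl","rb"))
t,sd,w=d["top"],d["side"],d["wrist"]
x,e=tri((t,(337,207),None),(sd,(252,272),None));print("drive",x,e)
for n,p in dict(drive=(337,207),case=(232,180),clip=(263,173),lidtop=(182,140),cone=(118,110),screwd=(382,220),sp1=(289,138)).items(): print(n,onz(t,p,0.014))
print(onz(t,[(337,207),(232,180),(256,60),(256,380)],0))
def crop(im,c,h,k): 
    f=im["frame"][c[1]-h:c[1]+h,c[0]-h:c[0]+h];return cv2.resize(f,None,fx=k,fy=k,interpolation=cv2.INTER_CUBIC)
m=np.hstack([crop(t,(225,180),50,4),crop(sd,(263,175),50,4)])
cv2.imwrite("pics/c1.png",m)
cv2.imwrite("pics/c2.png",np.hstack([crop(t,(337,207),25,8),crop(sd,(252,272),25,8)]))
g=cv2.cvtColor(t["frame"],cv2.COLOR_BGR2HSV)
for p in ((337,207),(325,205),(300,190),(345,212)): print(t["frame"][p[1],p[0]],g[p[1],p[0]])
for p in ((252,272),(225,275)): print(sd["frame"][p[1],p[0]])
E
```

```text
drive [ 0.44492297 -0.2960384   0.01187855] [np.float64(0.001589613511815903), np.float64(0.0015896135118158602)]
drive [[ 0.44297993 -0.29570375  0.014     ]]
case [[0.52942563 0.0229133  0.014     ]]
clip [[ 0.55066768 -0.07242434  0.014     ]]
lidtop [[0.65846579 0.17922309 0.014     ]]
cone [[0.7589185  0.38385129 0.014     ]]
screwd [[ 0.40220239 -0.42975876  0.014     ]]
sp1 [[ 0.66212733 -0.15478999  0.014     ]]
[[ 0.44519087 -0.29806515  0.        ]
 [ 0.53247516  0.02364273  0.        ]
 [ 0.93227844 -0.05381055  0.        ]
 [-0.05308379 -0.04616073  0.        ]]
[156 153 154] [130   5 156]
[157 154 155] [130   5 157]
[157 168 176] [ 17  28 176]
[141 140 142] [165   4 142]
[164 161 157]
[113 125 127]
```

View pics/c1.png

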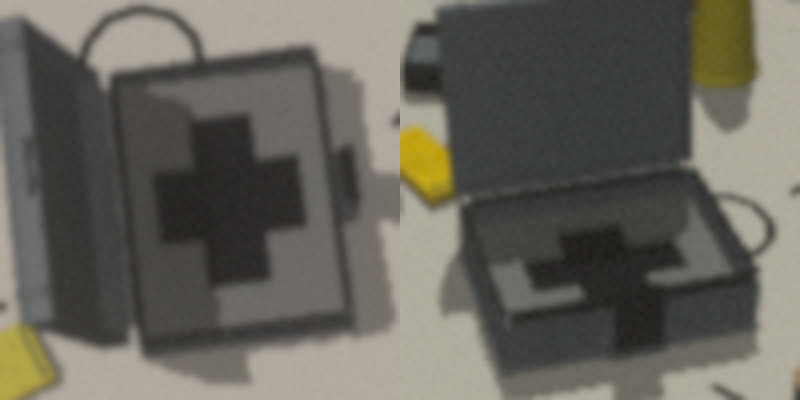

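```bash
python3 - <<'E'
from h import *;import pickle
s,d=pickle.load(open("p0.pkl","rb"))
t,sd=d["top"],d["side"]
for n,im,c in(("top",t,(337,207)),("side",sd,(252,272))):
    f=im["frame"].astype(int);m=((f.max(2)-f.min(2)<12)&(f.min(2)>130)).astype(np.uint8)
    k,l,st,ce=cv2.connectedComponentsWithStats(m);i=l[c[1],c[0]];print(n,st[i],ce[i])
    cn=cv2.findContours((l==i).astype(np.uint8),0,1)[0][0]
    P=onz(im,cn[:,0],0.014);r=cv2.minAreaRect((P[:,:2]*1000).astype(np.float32));print(r)
c=175+np.array([(112,75),(315,50),(350,325),(145,350)])/4-[0,45]
P=onz(t,c,0.05);print(P.round(3),np.linalg.norm(np.diff(P,axis=0,append=P[:1]),axis=1),P.mean(0))
q=175+np.array([(155,177),(298,155),(305,222),(160,243)])/4-[0,45]
Q=onz(t,q,0.03);print("pocket",Q.round(3),Q.mean(0),np.linalg.norm(np.diff(Q,axis=0,append=Q[:1]),axis=1))
q=175+np.array([(190,120),(248,114),(270,280),(210,287)])/4-[0,45]
Q=onz(t,q,0.03);print("cut",Q.round(3),Q.mean(0),np.linalg.norm(np.diff(Q,axis=0,append=Q[:1]),axis=1))
E
```

```text
top [317 194  40  28 615] [336.57886179 207.13333333]
((441.6680908203125, -294.4648132324219), (55.40533447265625, 110.97409057617188), 22.403162002563477)
side [235 255  35  34 611] [251.81996727 271.62520458]
((444.9342956542969, -292.6462707519531), (52.86085891723633, 106.01628875732422), 23.124143600463867)
[[ 0.619  0.109  0.05 ]
 [ 0.638 -0.045  0.05 ]
 [ 0.426 -0.069  0.05 ]
 [ 0.409  0.082  0.05 ]] [0.1550706  0.21263212 0.1521353  0.21194426] [0.52309583 0.01926072 0.05      ]
pocket [[ 0.544  0.078  0.03 ]
 [ 0.561 -0.031  0.03 ]
 [ 0.508 -0.036  0.03 ]
 [ 0.493  0.073  0.03 ]] [0.52661139 0.02089312 0.03      ] [0.11003322 0.05240841 0.11064948 0.05133522]
cut [[ 0.589  0.051  0.03 ]
 [ 0.593  0.007  0.03 ]
 [ 0.464 -0.01   0.03 ]
 [ 0.459  0.035  0.03 ]] [0.5263014  0.02100495 0.03      ] [0.04458163 0.13012215 0.04538578 0.13062592]
```

>>> {"name": "step_arm", "arguments": {
  "moves": [0.345,-0.17,0.0,-0.236,-1,0.345,-0.17,0.0,-0.236,-1,0.345,-0.17,0.0,-0.236,-1,0.345,-0.17,0.0,-0.236,-1,0.345,-0.17,0.0,-0.236,-1]
}}

```text
clock: 0.65
position: [0.3043, -0.4191, 0.2452]
ee_rot: [-0.001, 0.87, 0.494, 0.001]
contact_force: [-1.2, -0.9, -0.2]
width: 0.0855
```

```bash
cat >> h.py <<'E'
def go(target,jaw=None,s=None):
    "numbers for a move to world target, jaw axis angle deg (mod 180)"
    from rig import manip
    s=s or manip.get_state();T=pose(s);d=T[:3,:3].T@(np.array(target)-T[:3,3])/0.5
    a=np.degrees(np.arctan2(T[1,1],T[0,1]));tw=0
    if jaw is not None: tw=-((jaw-a+90)%180-90)/180
    print("t",round(s["clock"],2),"pos",s["position"].round(4),"jaw",a.round(2),"F",s["contact_force"].round(2),"w",round(s["width"],4),"q6",s["qpos"][5].round(2),"-> move",d.round(4),"twist",round(tw,4))
E
python3 -c "
from h import *
go((.443,-.2935,.17),22.5)"
```

```text
t 0.65 pos [ 0.3043 -0.4191  0.2452] jaw -30.84 F [-1.19 -0.86 -0.2 ] w 0.0855 q6 -0.54 -> move [0.3574 0.1094 0.1516] twist -0.2963
```

>>> {"name": "step_arm", "arguments": {
  "moves": [0.357,0.109,0.15,-0.238,-1,0.357,0.109,0.15,-0.238,-1,0.357,0.109,0.15,-0.238,-1,0.357,0.109,0.15,-0.238,-1,0.357,0.109,0.15,-0.238,-1]
}}

```text
clock: 1.15
position: [0.4428, -0.2945, 0.1675]
ee_rot: [-0.003, 0.629, 0.777, 0.001]
contact_force: [-1.1, -0.2, -0.5]
width: 0.0853
```

```bash
python3 -c "
from h import *
go((.443,-.2935,.17),22.5)"
```

```text
t 1.15 pos [ 0.4428 -0.2945  0.1675] jaw 12.0 F [-1.12 -0.24 -0.46] w 0.0853 q6 -0.93 -> move [ 0.0018  0.0007 -0.005 ] twist -0.0583
```

>>> {"name": "step_arm", "arguments": {
  "moves": [0,0,0,-0.058,-1,0,0,0,-0.058,-1,0,0,0,-0.058,-1]
}}

```text
clock: 1.45
position: [0.4408, -0.2992, 0.17]
ee_rot: [-0.0, 0.561, 0.828, -0.0]
contact_force: [0.5, -0.1, 0.3]
width: 0.0854
```

```bash
cat > w.py <<'E'
import sys,pickle
from h import *
from rig import manip,get_image
n=sys.argv[1];s=manip.get_state();i=get_image("wrist");pickle.dump((s,i),open(n+".pkl","wb"));cv2.imwrite(f"pics/{n}.png",i["frame"])
E
python3 w.py w1; python3 -c "
from h import *
go((.443,-.2935,.17),22.5)"
```

```text
t 1.5 pos [ 0.4408 -0.2994  0.1701] jaw 21.76 F [-0.62 -0.44 -0.05] w 0.0859 q6 -1.11 -> move [0.0093 0.0085 0.0001] twist -0.0041
```

View pics/w1.png

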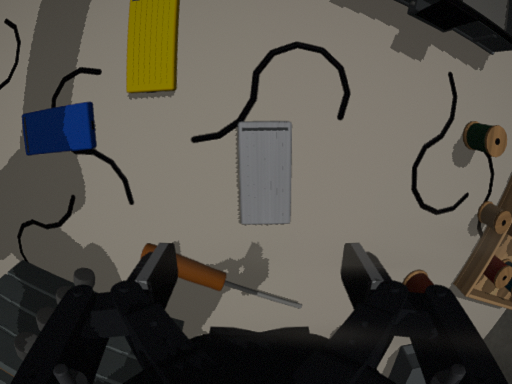

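The wrist view shows the drive squarely between the jaws, at pixels 238–291 × 122–224. The screwdriver, blue and yellow look-alikes are well clear of the finger positions.

```bash
python3 - <<'E'
from h import *;import pickle
s,w=pickle.load(open("w1.pkl","rb"));_,d=pickle.load(open("p0.pkl","rb"))
f=w["frame"].astype(int);m=((f.max(2)-f.min(2)<14)&(f.min(2)>110)|((f[...,0]-f[...,2]>0)&(f.min(2)>100))).astype(np.uint8)
m=cv2.morphologyEx(m,cv2.MORPH_OPEN,np.ones((3,3),np.uint8))
k,l,st,ce=cv2.connectedComponentsWithStats(m);i=l[190,265];print(st[i],ce[i])
cn=cv2.findContours((l==i).astype(np.uint8),0,1)[0];cn=max(cn,key=cv2.contourArea)
P=onz(w,cn[:,0],0.014,s);r=cv2.minAreaRect((P[:,:2]*1000).astype(np.float32));print(r)
# heights: triangulate centre in pairs
cc=np.mean(cv2.boxPoints(cv2.minAreaRect(cn)),0);print(cc)
for a in ((336.6,207.1,d["top"]),(251.8,271.6,d["side"])): print(tri((w,cc,s),(a[2],a[:2],None)))
go((r[0][0]/1e3,r[0][1]/1e3,.06),r[2])
E
```

```text
[ 239  122   51  102 4698] [264.68156662 173.59429544]
((445.2527770996094, -292.01177978515625), (48.49468231201172, 103.3797836303711), 22.794822692871094)
[265.1078  172.30981]
(array([ 0.45278184, -0.30529751, -0.0540514 ]), [np.float64(0.00085204763852787), np.float64(0.0008520476385277254)])
(array([ 0.44599629, -0.29119355,  0.00786131]), [np.float64(0.0006562390860738081), np.float64(0.0006562390860736493)])
t 1.5 pos [ 0.4408 -0.2994  0.1701] jaw 21.76 F [-0.62 -0.44 -0.05] w 0.0859 q6 -1.11 -> move [0.0103 0.0139 0.2201] twist -0.0058
```

>>> {"name": "step_arm", "arguments": {
  "moves": [0.01,0.013,0.1,-0.005,-1,0.01,0.013,0.16,-0.005,-1,0.01,0.013,0.16,-0.005,-1,0.01,0.013,0.16,-0.005,-1]
}}

```text
clock: 1.9
position: [0.445, -0.2929, 0.0905]
ee_rot: [-0.0, 0.555, 0.832, -0.0]
contact_force: [0.6, -0.4, 0.6]
width: 0.0856
```

```bash
python3 w.py w2; python3 - <<'E'
from h import *;import pickle
C=[];B=[]
for n in("w1","w2"):
    s,w=pickle.load(open(n+".pkl","rb"))
    f=w["frame"].astype(int);m=((f.max(2)-f.min(2)<14)&(f.min(2)>110)|((f[...,0]-f[...,2]>0)&(f.min(2)>100))).astype(np.uint8)
    m=cv2.morphologyEx(m,cv2.MORPH_OPEN,np.ones((3,3),np.uint8))
    k,l,st,ce=cv2.connectedComponentsWithStats(m);g=proj(w,[[.4445,-.2925,.014]],s)[0].astype(int);i=l[g[1],g[0]];print(g,st[i])
    cn=max(cv2.findContours((l==i).astype(np.uint8),0,1)[0],key=cv2.contourArea)
    b=cv2.boxPoints(cv2.minAreaRect(cn));b=np.array(sorted(b.tolist(),key=lambda p:np.arctan2(p[1]-b[:,1].mean(),p[0]-b[:,0].mean())));B.append((w,b,s))
    P=onz(w,cn[:,0],0.014,s);print(cv2.minAreaRect((P[:,:2]*1000).astype(np.float32)))
for j in range(4): print(tri(*[(w,b[j],s) for w,b,s in B]))
go((.4445,-.2925,.016),22.6)
E
```

```text
[263 174] [ 239  122   51  102 4698]
((445.2527770996094, -292.01177978515625), (48.49468231201172, 103.3797836303711), 22.794822692871094)
[257 206] [ 224  137   70  130 7727]
((445.2674560546875, -292.0119323730469), (48.50676727294922, 102.63309478759766), 22.681724548339844)
(array([ 0.40305425, -0.25430454,  0.01049383]), [np.float64(0.0002453441113100422), np.float64(0.0002453441113101164)])
(array([ 0.44494677, -0.23429555,  0.03145581]), [np.float64(0.00013413692611267668), np.float64(0.00013413692611274748)])
(array([ 0.49033674, -0.32830187,  0.01484978]), [np.float64(0.00025844416557524913), np.float64(0.00025844416557517904)])
(array([ 0.44049297, -0.34820074,  0.01708934]), [np.float64(0.001352078158345513), np.float64(0.0013520781583455123)])
t 1.95 pos [ 0.4458 -0.2935  0.0915] jaw 22.65 F [ 1.18 -0.49  0.72] w 0.0855 q6 -1.11 -> move [ 0.0032 -0.0017  0.1511] twist 0.0003
```

>>> {"name": "step_arm", "arguments": {
  "moves": [0.003,-0.001,0.08,0,-1,0.003,-0.001,0.13,0,-1,0.003,-0.001,0.151,0,-1,0.003,-0.001,0.151,0,-1]
}}

```text
clock: 2.35
position: [0.4442, -0.2918, 0.015]
ee_rot: [0.0, 0.554, 0.832, -0.0]
contact_force: [-0.1, -0.3, -0.3]
width: 0.0853
```

>>> {"name": "step_arm", "arguments": {
  "moves": [0,0,0,0,0.8,0,0,0,0,0.8,0,0,0,0,0.8,0,0,0,0,0.8,0,0,0,0,0.8],
  "force": 40
}}

```text
clock: 2.85
position: [0.445, -0.2923, 0.0166]
ee_rot: [0.002, 0.554, 0.832, -0.0]
contact_force: [-0.6, -0.2, 6.6]
width: 0.0505
```

>>> {"name": "step_arm", "arguments": {
  "moves": [0,0,-0.03,0,0.8,0,0,-0.12,0,0.8,0,0,-0.22,0,0.8,0,0,-0.32,0,0.8,0,0,-0.37,0,0.8]
}}

```text
clock: 3.35
position: [0.4455, -0.2925, 0.2051]
ee_rot: [0.004, 0.554, 0.832, -0.001]
contact_force: [0.8, -0.8, -1.4]
width: 0.0507
```

```bash
python3 -c "
from h import *
go((.52,-.05,.2),7)"
```

```text
t 3.35 pos [ 0.4455 -0.2925  0.2051] jaw 22.7 F [ 0.83 -0.84 -1.4 ] w 0.0507 q6 -1.11 -> move [0.39   0.3247 0.0085] twist 0.0872
```

>>> {"name": "step_arm", "arguments": {
  "moves": [0.06,0.05,0,0.087,0.8,0.15,0.125,0,0.087,0.8,0.22,0.185,0,0.087,0.8,0.3,0.25,0,0.087,0.8,0.36,0.3,0,0.087,0.8]
}}

```text
clock: 3.85
position: [0.5129, -0.0652, 0.2004]
ee_rot: [0.0, 0.662, 0.749, 0.0]
contact_force: [0.0, -0.1, -1.2]
width: 0.0502
```

>>> {"name": "step_arm", "arguments": {
  "moves": [0,0,0,0,0.8,0,0,0,0,0.8,0,0,0,0,0.8]
}}

```text
clock: 4.15
position: [0.5126, -0.0681, 0.2]
ee_rot: [0.0, 0.662, 0.749, -0.0]
contact_force: [0.3, 0.3, -2.7]
width: 0.0506
```

```bash
python3 w.py w3;python3 -c "
from h import *
go((.5265,.021,.2),7)"
```

```text
t 4.2 pos [ 0.5126 -0.0684  0.1999] jaw 6.96 F [-0.82  0.69 -1.8 ] w 0.0509 q6 -0.39 -> move [ 0.1742  0.0493 -0.0002] twist -0.0002
```

View pics/w3.png

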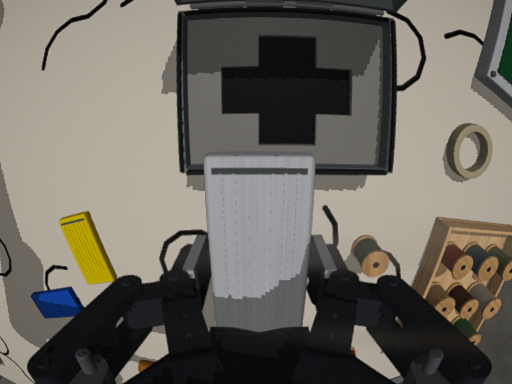

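The wrist view shows the cross-shaped pocket and cut-outs at cols 222–351, rows 37–144. The drive is held straight, with its far edge at row ~155, cols 205–314.

```bash
cat > cross.py <<'E'
from h import *;import pickle
def cross(n,guess):
    s,w=pickle.load(open(n+".pkl","rb"));g=cv2.GaussianBlur(w["frame"],(3,3),0).max(2)
    m=(g<55).astype(np.uint8);p=proj(w,[guess],s)[0].astype(int)
    k,l,st,ce=cv2.connectedComponentsWithStats(m,connectivity=4);i=l[p[1],p[0]];print(n,p,st[i],g[p[1],p[0]])
    cn=max(cv2.findContours((l==i).astype(np.uint8),0,1)[0],key=cv2.contourArea)
    a=cv2.approxPolyDP(cn,4,True)[:,0].astype(float);return s,w,a
E
python3 - <<'E'
from cross import *
s,w,a=cross("w3",(.5265,.021,.025));print(len(a),a.tolist())
P=onz(w,a,.03,s);print(P.round(4).tolist());
c,sz,an=cv2.minAreaRect((P[:,:2]*1000).astype(np.float32));print(c,sz,an)
T=pose(s);X=np.array([[.053,y,.0026] for y in(-.026,.026)]);print(proj(w,X@T[:3,:3].T+T[:3,3],s))
E
```

```text
w3 [282  91] [ 221   35  131  110 9610] 22
12 [[259.0, 35.0], [257.0, 66.0], [221.0, 67.0], [222.0, 112.0], [257.0, 112.0], [259.0, 143.0], [313.0, 144.0], [316.0, 113.0], [350.0, 113.0], [351.0, 70.0], [317.0, 67.0], [314.0, 36.0]]
[[0.4959, 0.0753, 0.03], [0.4979, 0.0432, 0.03], [0.4626, 0.0385, 0.03], [0.4688, -0.0067, 0.03], [0.5035, -0.0028, 0.03], [0.5094, -0.0337, 0.03], [0.5642, -0.0274, 0.03], [0.5624, 0.0045, 0.03], [0.5978, 0.0104, 0.03], [0.5923, 0.0548, 0.03], [0.5569, 0.0511, 0.03], [0.55, 0.0827, 0.03]]
(530.5643920898438, 24.03094482421875) (130.68284606933594, 111.08372497558594) 7.779167175292969
[[199.66555555 155.2233375 ]
 [314.33704819 155.24656767]]
```

>>> {"name": "step_arm", "arguments": {
  "moves": [0.05,0.02,0,0,0.8,0.1,0.04,-0.05,0,0.8,0.1,0.05,-0.1,0,0.8,0.1,0.05,-0.1,0,0.8,0.1,0.05,-0.1,0,0.8]
}}

```text
clock: 4.7
position: [0.5314, -0.016, 0.2497]
ee_rot: [0.0, 0.663, 0.749, -0.0]
contact_force: [0.1, -0.8, -2.2]
width: 0.0508
```

```bash
python3 w.py w4; python3 - <<'E'
from cross import *
s,w,a=cross("w4",(.5265,.021,.025));print(len(a),a.tolist())
P=onz(w,a,.03,s);c,sz,an=cv2.minAreaRect((P[:,:2]*1000).astype(np.float32));print(c,sz,an)
s0,w0,b=cross("w3",(.5265,.021,.025))
for p in a:
    # nearest corresponding corner
    q=proj(w0,onz(w,p,.03,s),s0)[0];j=np.argmin(np.linalg.norm(b-q,axis=1));
    if np.linalg.norm(b[j]-q)<8: x,e=tri((w,p,s),(w0,b[j],s0));print(x.round(4),np.round(e[0],4))
go((.5265,.021,.2),7)
E
```

```text
w4 [257 134] [ 205   85  113   68 5627] 20
8 [[317.0, 114.0], [288.0, 113.0], [285.0, 85.0], [237.0, 86.0], [235.0, 113.0], [205.0, 115.0], [207.0, 150.0], [315.0, 152.0]]
(527.782470703125, 41.40965270996094) (131.36038208007812, 78.1799087524414) 5.9260711669921875
w3 [282  91] [ 221   35  131  110 9610] 22
[0.5924 0.0548 0.0298] 0.0001
[0.5579 0.0511 0.0281] 0.0006
[0.5506 0.0833 0.0275] 0.0002
[0.4959 0.0751 0.031 ] 0.0
[0.4975 0.0433 0.0306] 0.0004
[0.4634 0.0379 0.0363] 0.0001
[ 0.4662 -0.0074  0.0126] 0.0006
[0.5955 0.0104 0.0373] 0.0
t 4.75 pos [ 0.5307 -0.0158  0.2489] jaw 6.93 F [ 0.01 -0.17 -1.96] w 0.051 q6 -0.28 -> move [0.0742 0.0008 0.0978] twist -0.0004
```

```bash
python3 -c "
from h import *
go((.5293,.0241,.1),7.3)"
```

```text
t 4.75 pos [ 0.5307 -0.0158  0.2489] jaw 6.93 F [ 0.01 -0.17 -1.96] w 0.051 q6 -0.28 -> move [0.0796 0.0074 0.2978] twist -0.0021
```

>>> {"name": "step_arm", "arguments": {
  "moves": [0.04,0.004,0.06,-0.002,0.8,0.08,0.007,0.14,-0.002,0.8,0.08,0.007,0.22,-0.002,0.8,0.08,0.007,0.29,-0.002,0.8,0.08,0.007,0.298,-0.002,0.8]
}}

```text
clock: 5.25
position: [0.525, 0.0251, 0.0955]
ee_rot: [-0.005, 0.66, 0.751, -0.004]
contact_force: [-0.9, 0.5, -1.6]
width: 0.0509
```

>>> {"name": "step_arm", "arguments": {
  "moves": [0,0,0,0,0.8,0,0,0,0,0.8]
}}

```text
clock: 5.45
position: [0.5313, 0.0248, 0.102]
ee_rot: [0.001, 0.66, 0.751, 0.001]
contact_force: [-0.1, 0.1, -1.1]
width: 0.0507
```

```bash
python3 w.py w5; python3 - <<'E'
from h import *;import pickle
s,w=pickle.load(open("w5.pkl","rb"))
go((.5293,.0241,.038),7.3)
T=pose(s);X=np.array([[.053,y,.0026] for y in(-.026,.026)]);print(proj(w,X@T[:3,:3].T+T[:3,3],s))
E
```

```text
t 5.5 pos [0.5317 0.0248 0.1025] jaw 7.35 F [-0.99  0.04 -1.51] w 0.0504 q6 -0.21 -> move [-0.0007 -0.0054  0.129 ] twist 0.0003
[[199.65851843 155.21423786]
 [314.33271951 155.23733927]]
```

View pics/w5.png

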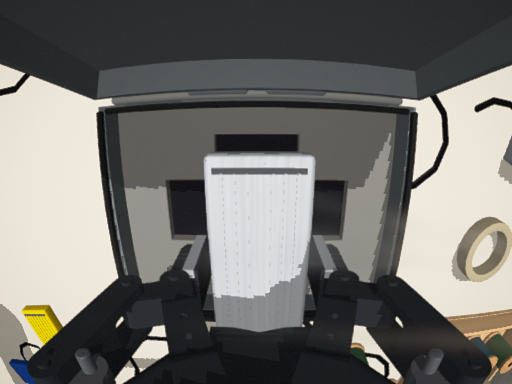

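Drive is above the pocket: the drive's front edge is at cols 205–314, row 155. The pocket's hinge-side end is visible at cols 215–298, rows 134–152, and the cut-outs at cols 168 and 346.

```bash
python3 - <<'E'
from h import *;import pickle
s,w=pickle.load(open("w5.pkl","rb"));T=pose(s);g=w["frame"].max(2).astype(int)
print("row143",g[143,205:225],g[143,290:306]);print("row210",g[210,160:176],g[210,338:352]);print("col257",g[125:160,257]);
print("drive row200",g[200,198:212],g[200,306:320])
def tl(px,z): return ((onz(w,px,z,s)-T[:3,3])@T[:3,:3])
print("pocket",tl([(215,143),(298,143),(168,210),(346,210),(257,134)],.03).round(4))
zt=T[2,3]-.0026
print("drive",tl([(205,200),(314,200),(205,160),(314,160),(259,154)],zt).round(4))
E
```

```text
row143 [97 97 96 98 97 98 96 97 97 71 51 32 23 20 23 22 23 22 24 22] [22 23 22 24 20 20 25 40 67 85 96 98 98 97 97 98]
row210 [149 149 149 149 150 151 150 146 109  53  49  57  39  32  34  31] [ 47  46  40  47  69  71  73 107 147 149 149 147 148 148]
col257 [ 97  97  98  99  97  98  98  98  91  43  21  22  21  20  22  24  20  22
  20  22  21  22  21  21  20  27  58  87 128 141 167 200 222 223 223]
drive row200 [ 32  33  33  31  33  31  31  92 202 211 219 226 226 225] [225 222 222 221 205 193 171 101  51  48  50  48  49  47]
pocket [[ 0.0487 -0.0291  0.0719]
 [ 0.0487  0.0276  0.0721]
 [-0.0005 -0.0669  0.0719]
 [-0.0005  0.0658  0.0722]
 [ 0.0547 -0.0004  0.072 ]]
drive [[ 0.0316 -0.0246  0.0025]
 [ 0.0316  0.027   0.0026]
 [ 0.0508 -0.0236  0.0025]
 [ 0.0508  0.0259  0.0026]
 [ 0.0534  0.0009  0.0026]]
```

>>> {"name": "step_arm", "arguments": {
  "moves": [-0.002,-0.004,0.0,0,0.8,-0.002,-0.004,0.05,0,0.8,-0.002,-0.004,0.09,0,0.8,-0.002,-0.004,0.115,0,0.8,-0.002,-0.004,0.12,0,0.8]
}}

```text
clock: 6.0
position: [0.5278, 0.024, 0.0405]
ee_rot: [-0.0, 0.66, 0.751, -0.0]
contact_force: [-0.0, -0.2, -1.4]
width: 0.0509
```

>>> {"name": "step_arm", "arguments": {
  "moves": [0,0,0,0,0.8,0,0,0,0,0.8]
}}

```text
clock: 6.2
position: [0.5293, 0.024, 0.042]
ee_rot: [0.001, 0.66, 0.751, 0.001]
contact_force: [0.0, 0.5, -1.7]
width: 0.0504
```

```bash
python3 -c "
from h import *
go((.5295,.0238,.038),7.3)"
```

```text
t 6.2 pos [0.5293 0.024  0.042 ] jaw 7.39 F [ 0.02  0.48 -1.75] w 0.0504 q6 -0.21 -> move [-0.0005  0.0003  0.0079] twist 0.0005
```

>>> {"name": "step_arm", "arguments": {
  "moves": [0,0,0.003,0,0.8,0,0,0.006,0,0.8,0,0,0.008,0,0.8,0,0,0.008,0,0.8]
}}

```text
clock: 6.6
position: [0.5283, 0.0241, 0.0368]
ee_rot: [0.0, 0.66, 0.751, -0.0]
contact_force: [0.3, 1.2, -1.7]
width: 0.0504
```

>>> {"name": "step_arm", "arguments": {
  "moves": [0,0,0.002,0,0.8,0,0,0.002,0,0.8]
}}

```text
clock: 6.8
position: [0.5284, 0.0241, 0.0367]
ee_rot: [0.0, 0.66, 0.751, 0.0]
contact_force: [-2.1, 0.6, 6.1]
width: 0.0508
```

>>> {"name": "step_arm", "arguments": {
  "moves": [0,0,0,0,-0.5,0,0,-0.002,0,-0.5,0,0,-0.002,0,-0.5,0,0,-0.002,0,-0.5]
}}

```text
clock: 7.2
position: [0.5284, 0.0241, 0.0367]
ee_rot: [0.0, 0.66, 0.751, -0.0]
contact_force: [-0.4, 0.6, 0.1]
width: 0.0641
```

>>> {"name": "step_arm", "arguments": {
  "moves": [0,0,-0.04,0,-0.5,0,0,-0.12,0,-0.5,0,0,-0.22,0,-0.5,0,0,-0.3,0,-0.5,0,0,-0.36,0,-0.5]
}}

```text
clock: 7.7
position: [0.5291, 0.0241, 0.2198]
ee_rot: [0.001, 0.66, 0.751, 0.001]
contact_force: [0.4, 0.2, -0.4]
width: 0.0642
```

```bash
python3 -c "
from h import *
go((.54,-.06,.22),7.3)"
```

```text
t 7.7 pos [0.5291 0.0241 0.2198] jaw 7.39 F [ 0.41  0.18 -0.42] w 0.0642 q6 -0.21 -> move [-0.1696  0.     -0.0003] twist 0.0005
```

>>> {"name": "step_arm", "arguments": {
  "moves": [-0.08,0,-0.04,0,1,-0.16,0,-0.06,0,1,-0.16,0,-0.06,0,1,-0.16,0,-0.06,0,1,-0.16,0,-0.06,0,1]
}}

```text
clock: 8.2
position: [0.5379, -0.0544, 0.246]
ee_rot: [-0.001, 0.66, 0.751, -0.0]
contact_force: [-0.0, 0.3, 0.8]
width: 0.0005
```

```bash
python3 w.py w6; python3 - <<'E'
from h import *;import pickle
s,w=pickle.load(open("w6.pkl","rb"));go((.53,.2,.3),7.3)
g=w["frame"].max(2);p=proj(w,[(.529,.0241,.034)],s)[0].astype(int)
for th in(110,130,150):
    k,l,st,ce=cv2.connectedComponentsWithStats((g>th).astype(np.uint8),connectivity=4);i=l[p[1],p[0]];print(p,st[i])
    cn=max(cv2.findContours((l==i).astype(np.uint8),0,1)[0],key=cv2.contourArea)
    P=onz(w,cn[:,0],.034,s);print(cv2.minAreaRect((P[:,:2]*1000).astype(np.float32)))
E
```

```text
t 8.25 pos [ 0.538  -0.0542  0.246 ] jaw 7.43 F [-0.79 -0.38  0.68] w 0.0002 q6 -0.36 -> move [ 0.5063  0.0498 -0.1075] twist 0.0007
[259  99] [ 238   82   45   63 2761]
((531.45263671875, 8.816143035888672), (50.34467697143555, 71.76350402832031), 7.257546901702881)
[259  99] [ 238   82   44   63 2707]
((530.9695434570312, 8.665084838867188), (49.41362380981445, 71.57769775390625), 7.650593280792236)
[259  99] [ 239   83   42   61 2210]
((530.9508666992188, 8.670455932617188), (46.92271041870117, 69.3427505493164), 7.824413776397705)
```

View pics/w6.png

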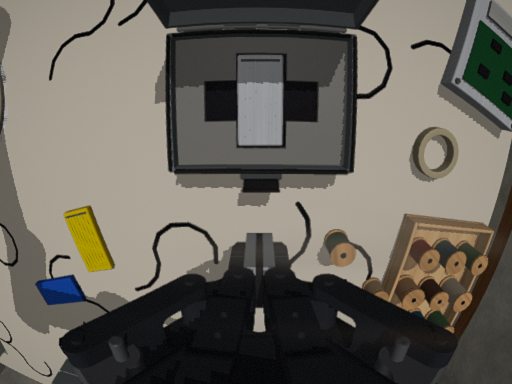

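The drive sits straight in the pocket (cols 237–284, rows 53–147) with even gaps. The lid stands open at the top of the picture and the clip is at (261,185).

```bash
python3 - <<'E'
from h import *;import pickle
s,d=pickle.load(open("p0.pkl","rb"));t,sd=d["top"],d["side"]
def crop(im,x0,y0,w,h,k): return cv2.resize(im["frame"][y0:y0+h,x0:x0+w],None,fx=k,fy=k,interpolation=cv2.INTER_CUBIC)
cv2.imwrite("pics/lid.png",np.hstack([crop(t,165,125,50,100,6),crop(sd,212,105,80,100,6)]))
c=np.array([.5292,.024]);y=np.array([-np.sin(np.radians(7.3)),np.cos(np.radians(7.3))]);x=np.array([y[1],-y[0]])
h=c+.083*y
for th in(1.6,1.75,1.9):
    for o in (0,.025):
        yy=-.163*np.cos(th)+o*np.sin(th);z=.052+.163*np.sin(th)+o*np.cos(th)
        X=[np.r_[h+y*yy+sx*.105*x,z] for sx in(-1,1)]
        print(th,o,proj(t,X).round(1).tolist(),proj(sd,X).round(1).tolist())
E
```

```text
1.6 0 [[199.3, 207.1], [190.6, 130.9]] [[224.2, 131.2], [288.3, 122.8]]
1.6 0.025 [[189.8, 208.4], [181.4, 132.1]] [[222.6, 127.5], [285.7, 119.4]]
1.75 0 [[190.2, 208.5], [181.8, 132.3]] [[222.6, 128.1], [285.7, 120.0]]
1.75 0.025 [[181.1, 210.0], [173.0, 134.0]] [[221.1, 125.6], [283.2, 117.7]]
1.9 0 [[181.6, 210.1], [173.5, 134.2]] [[221.2, 126.2], [283.3, 118.3]]
1.9 0.025 [[173.1, 211.7], [165.3, 136.2]] [[219.8, 124.9], [280.9, 117.1]]
```

View pics/lid.png

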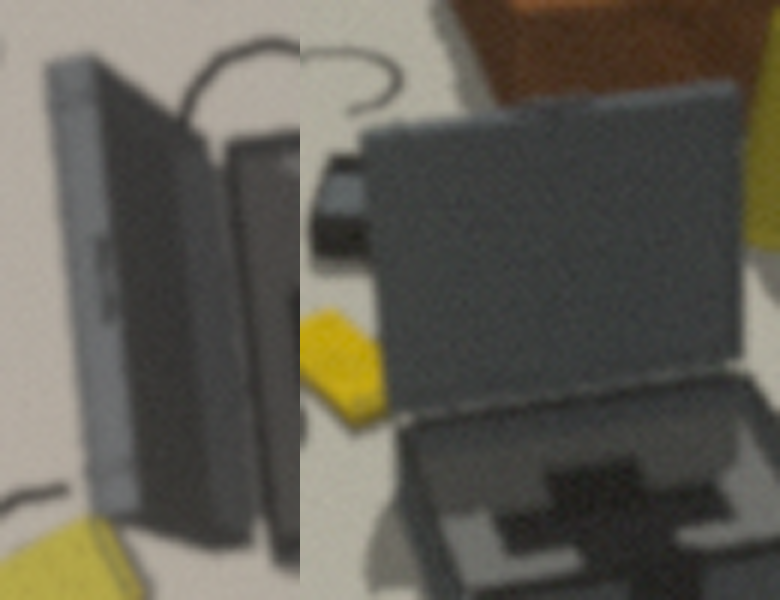

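Lid's outer front corners in the top view are at (173,136) and (181,211), which match a lid angle of ≈1.75 rad with my hinge estimate. Next I go behind the lid, over its top.

>>> {"name": "step_arm", "arguments": {
  "moves": [0,0.003,-0.1,0,1,0.1,0.003,-0.13,0,1,0.2,0.003,-0.13,0,1,0.3,0.003,-0.13,0,1,0.39,0.003,-0.13,0,1]
}}

```text
clock: 8.75
position: [0.5137, 0.1413, 0.3115]
ee_rot: [-0.0, 0.66, 0.752, -0.0]
contact_force: [0.9, 0.2, 0.8]
width: -0.0
```

>>> {"name": "step_arm", "arguments": {
  "moves": [0.09,0,0,0,1,0.17,0,0,0,1,0.17,0,0.03,0,1,0.17,0,0.09,0,1,0.17,0,0.15,0,1]
}}

```text
clock: 9.25
position: [0.5032, 0.2244, 0.2358]
ee_rot: [0.0, 0.659, 0.752, 0.0]
contact_force: [-0.7, -0.3, -0.3]
width: 0.0001
```

```bash
cat >> h.py <<'E'
def lidgo(yf,ztip):
    "yf: finger centre along case y from hinge; ztip world"
    c=np.array([.5292,.024]);a=np.radians(7.3);y=np.array([-np.sin(a),np.cos(a)])
    go(np.r_[c+y*(.083+yf),ztip+.014],7.3)
E
python3 -c "
from h import *
lidgo(.075,.197)"
```

```text
t 9.25 pos [0.5032 0.2244 0.2358] jaw 7.57 F [-0.7  -0.26 -0.25] w 0.0001 q6 0.16 -> move [-0.0883  0.0002  0.0496] twist 0.0015
```

>>> {"name": "step_arm", "arguments": {
  "moves": [-0.02,0,0.05,0,1,-0.06,0,0.05,0,1,-0.1,0,0.05,0,1,-0.135,0,0.05,0,1,-0.165,0,0.05,0,1]
}}

```text
clock: 9.75
position: [0.514, 0.1419, 0.2116]
ee_rot: [-0.001, 0.66, 0.752, 0.0]
contact_force: [0.0, 2.3, 0.8]
width: 0.0002
```

```bash
python3 -c "
from h import *
lidgo(-.0037,.198);lidgo(-.0463,.1875);lidgo(-.0838,.1645)"
```

```text
t 9.75 pos [0.514  0.1419 0.2116] jaw 7.47 F [0.04 2.33 0.82] w 0.0002 q6 0.01 -> move [-0.0792 -0.0001 -0.0009] twist 0.0009
t 9.75 pos [0.514  0.1419 0.2116] jaw 7.47 F [0.04 2.33 0.82] w 0.0002 q6 0.01 -> move [-0.1644 -0.0003  0.0199] twist 0.0009
t 9.75 pos [0.514  0.1419 0.2116] jaw 7.47 F [0.04 2.33 0.82] w 0.0002 q6 0.01 -> move [-0.2395 -0.0005  0.0657] twist 0.0009
```

>>> {"name": "step_arm", "arguments": {
  "moves": [-0.04,0,0,0,1,-0.079,0,0,0,1,-0.122,0,0.007,0,1,-0.164,0,0.02,0,1,-0.203,0,0.041,0,1]
}}

```text
clock: 10.25
position: [0.5275, 0.0399, 0.1914]
ee_rot: [0.0, 0.66, 0.752, 0.0]
contact_force: [0.4, 0.5, 1.6]
width: -0.0004
```

```bash
python3 -c "
from h import *
for th,r in((.7,.146),(.55,.148),(.4,.15),(.3,.152),(.2,.154)):
  lidgo(-r*np.cos(th)+.025*np.sin(th)+.011,.052+r*np.sin(th)+.025*np.cos(th))"
```

```text
t 10.25 pos [0.5275 0.0399 0.1914] jaw 7.46 F [0.43 0.5  1.62] w -0.0004 q6 -0.19 -> move [-0.0352 -0.0008  0.0244] twist 0.0009
t 10.25 pos [0.5275 0.0399 0.1914] jaw 7.46 F [0.43 0.5  1.62] w -0.0004 q6 -0.19 -> move [-0.0703 -0.0009  0.0534] twist 0.0009
t 10.25 pos [0.5275 0.0399 0.1914] jaw 7.46 F [0.43 0.5  1.62] w -0.0004 q6 -0.19 -> move [-0.1009 -0.001   0.0879] twist 0.0009
t 10.25 pos [0.5275 0.0399 0.1914] jaw 7.46 F [0.43 0.5  1.62] w -0.0004 q6 -0.19 -> move [-0.1197 -0.001   0.1132] twist 0.0009
t 10.25 pos [0.5275 0.0399 0.1914] jaw 7.46 F [0.43 0.5  1.62] w -0.0004 q6 -0.19 -> move [-0.136  -0.0011  0.1406] twist 0.0009
```

>>> {"name": "step_arm", "arguments": {
  "moves": [-0.035,-0.001,0.024,0,1,-0.07,-0.001,0.053,0,1,-0.1,-0.001,0.088,0,1,-0.119,-0.001,0.113,0,1,-0.136,-0.001,0.135,0,1]
}}

```text
clock: 10.75
position: [0.5356, -0.0275, 0.1228]
ee_rot: [-0.0, 0.66, 0.751, -0.0]
contact_force: [0.9, 0.6, 1.8]
width: -0.0002
```

>>> {"name": "step_arm", "arguments": {
  "moves": [0,0,0,0,1,0,0,0,0,1]
}}

```text
clock: 10.95
position: [0.536, -0.0272, 0.1237]
ee_rot: [-0.0, 0.66, 0.751, -0.0]
contact_force: [0.3, 1.0, 0.2]
width: 0.0001
```

```bash
python3 -c "
from h import *
for th in(.15,.1,.05,0):
  lidgo(-.145*np.cos(th)+.025*np.sin(th),.052+.145*np.sin(th)+.025*np.cos(th))
from rig import get_image
cv2.imwrite('pics/s2.png',get_image('side')['frame'][100:240,180:340])"
```

```text
t 10.95 pos [ 0.536  -0.0272  0.1237] jaw 7.4 F [0.3  0.99 0.19] w 0.0001 q6 -0.31 -> move [-0.01   -0.0005  0.0227] twist 0.0005
t 10.95 pos [ 0.536  -0.0272  0.1237] jaw 7.4 F [0.3  0.99 0.19] w 0.0001 q6 -0.31 -> move [-0.0143 -0.0005  0.0367] twist 0.0005
t 10.95 pos [ 0.536  -0.0272  0.1237] jaw 7.4 F [0.3  0.99 0.19] w 0.0001 q6 -0.31 -> move [-0.0179 -0.0005  0.051 ] twist 0.0005
t 10.95 pos [ 0.536  -0.0272  0.1237] jaw 7.4 F [0.3  0.99 0.19] w 0.0001 q6 -0.31 -> move [-0.0207 -0.0005  0.0654] twist 0.0005
```

View pics/s2.png

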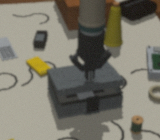

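The side view shows the lid folded over, nearly shut, with the fingers on its front part. Next I lower gently while reading the force.

>>> {"name": "step_arm", "arguments": {
  "moves": [-0.005,0,0.01,0,1,-0.01,0,0.02,0,1,-0.013,0,0.03,0,1]
}}

```text
clock: 11.3
position: [0.5373, -0.0338, 0.1088]
ee_rot: [0.001, 0.66, 0.751, 0.0]
contact_force: [0.6, 0.2, 0.8]
width: -0.0002
```

>>> {"name": "step_arm", "arguments": {
  "moves": [0,0,0.002,0,1,0,0,0.004,0,1]
}}

```text
clock: 11.5
position: [0.5368, -0.034, 0.1066]
ee_rot: [0.0, 0.66, 0.751, -0.0]
contact_force: [-0.3, -0.8, 1.3]
width: -0.0
```

>>> {"name": "step_arm", "arguments": {
  "moves": [0,0,0.002,0,1,0,0,0.003,0,1]
}}

```text
clock: 11.7
position: [0.5368, -0.0339, 0.1053]
ee_rot: [0.0, 0.66, 0.751, -0.0]
contact_force: [0.3, -1.4, 1.0]
width: -0.0002
```

>>> {"name": "step_arm", "arguments": {
  "moves": [0,0,0.002,0,1,0,0,0.002,0,1]
}}

```text
clock: 11.9
position: [0.5368, -0.0337, 0.1042]
ee_rot: [0.0, 0.66, 0.751, -0.0]
contact_force: [-0.7, 0.5, 0.6]
width: 0.0
```

>>> {"name": "step_arm", "arguments": {
  "moves": [0,0,0.002,0,1,0,0,0.002,0,1]
}}

```text
clock: 12.1
position: [0.5368, -0.0337, 0.1032]
ee_rot: [0.0, 0.66, 0.751, -0.0]
contact_force: [0.8, 0.2, 0.4]
width: 0.0002
```

>>> {"name": "step_arm", "arguments": {
  "moves": [0,0,0.002,0,1,0,0,0.002,0,1]
}}

```text
clock: 12.3
position: [0.5369, -0.0338, 0.1026]
ee_rot: [0.0, 0.66, 0.751, -0.0]
contact_force: [-0.1, -0.8, 3.8]
width: 0.0003
```

>>> {"name": "step_arm", "arguments": {
  "moves": [0,0,0.001,0,1,0,0,0.001,0,1]
}}

```text
clock: 12.5
position: [0.5369, -0.0338, 0.1024]
ee_rot: [0.0, 0.66, 0.751, 0.0]
contact_force: [-1.6, -1.0, 6.3]
width: -0.0001
```

>>> {"name": "step_arm", "arguments": {
  "moves": [0,0,0.001,0,1,0,0,0.001,0,1]
}}

```text
clock: 12.7
position: [0.537, -0.0338, 0.1023]
ee_rot: [0.0, 0.66, 0.751, 0.0]
contact_force: [-2.2, -0.4, 8.0]
width: 0.0001
```

>>> {"name": "step_arm", "arguments": {
  "moves": [0,0,0.001,0,1,0,0,0.001,0,1]
}}

```text
clock: 12.9
position: [0.537, -0.0339, 0.1021]
ee_rot: [0.001, 0.66, 0.751, 0.0]
contact_force: [-1.9, -0.8, 10.6]
width: 0.0001
```

>>> {"name": "step_arm", "arguments": {
  "moves": [0,0,0.001,0,1,0,0,0.001,0,1]
}}

```text
clock: 13.1
position: [0.537, -0.0339, 0.1018]
ee_rot: [0.001, 0.66, 0.751, 0.0]
contact_force: [-3.1, -0.1, 11.0]
width: -0.0002
```

>>> {"name": "step_arm", "arguments": {
  "moves": [0,0,0.001,0,1,0,0,0.001,0,1]
}}

```text
clock: 13.3
position: [0.537, -0.034, 0.1015]
ee_rot: [0.001, 0.66, 0.751, 0.0]
contact_force: [-3.6, -0.6, 12.9]
width: 0.0002
```

>>> {"name": "step_arm", "arguments": {
  "moves": [0,0,0.001,0,1,0,0,0.001,0,1]
}}

```text
clock: 13.5
position: [0.5371, -0.0341, 0.101]
ee_rot: [0.001, 0.66, 0.751, 0.0]
contact_force: [-2.6, -1.6, 12.8]
width: 0.0005
```

>>> {"name": "step_arm", "arguments": {
  "moves": [0,0,0.001,0,1,0,0,0.001,0,1]
}}

```text
clock: 13.7
position: [0.5371, -0.0341, 0.1007]
ee_rot: [0.001, 0.66, 0.751, -0.0]
contact_force: [-2.7, -0.7, 13.7]
width: -0.0002
```

>>> {"name": "step_arm", "arguments": {
  "moves": [0,0,0.001,0,1,0,0,0.001,0,1]
}}

```text
clock: 13.9
position: [0.537, -0.0342, 0.1002]
ee_rot: [0.001, 0.66, 0.751, -0.0]
contact_force: [-2.7, -0.8, 13.7]
width: -0.0001
```

>>> {"name": "step_arm", "arguments": {
  "moves": [0,0,0.001,0,1,0,0,0.001,0,1]
}}

```text
clock: 14.1
position: [0.5371, -0.0343, 0.0999]
ee_rot: [0.001, 0.66, 0.751, -0.0]
contact_force: [-3.8, -1.5, 14.8]
width: 0.0004
```

>>> {"name": "step_arm", "arguments": {
  "moves": [0,0,0.001,0,1,0,0,0.001,0,1]
}}

```text
clock: 14.3
position: [0.5371, -0.0345, 0.0989]
ee_rot: [0.001, 0.66, 0.751, -0.0]
contact_force: [-3.1, -3.3, 8.2]
width: -0.0002
```

>>> {"name": "step_arm", "arguments": {
  "moves": [0,0,0.001,0,1,0,0,0.001,0,1]
}}

```text
clock: 14.5
position: [0.5371, -0.0348, 0.0978]
ee_rot: [0.001, 0.66, 0.751, -0.0]
contact_force: [-2.2, -3.2, 9.4]
width: -0.0003
```

>>> {"name": "step_arm", "arguments": {
  "moves": [0,0,0.001,0,1,0,0,0.001,0,1]
}}

```text
clock: 14.7
position: [0.5371, -0.0349, 0.0973]
ee_rot: [0.001, 0.66, 0.751, -0.001]
contact_force: [-2.6, -2.6, 7.6]
width: -0.0001
```

```bash
python3 -c "
from h import *
from rig import get_image
go((.5,0,.1));i=get_image('side')['frame'][150:230,220:310];j=get_image('top')['frame'][130:230,170:280]
cv2.imwrite('pics/s3.png',np.hstack([cv2.resize(i,(450,400),interpolation=2),cv2.resize(j,(350,400),interpolation=2)]))"
```

```text
t 14.7 pos [ 0.5371 -0.0349  0.0973] jaw 7.43 F [-2.58 -2.63  7.59] w -0.0001 q6 -0.32 -> move [ 0.0787 -0.0646 -0.0056] twist 0
```

>>> {"name": "step_arm", "arguments": {
  "moves": [0,0,0.001,0,1,0,0,0.001,0,1]
}}

```text
clock: 15.0
position: [0.5371, -0.0349, 0.097]
ee_rot: [0.001, 0.66, 0.751, -0.001]
contact_force: [-2.6, -4.1, 9.1]
width: 0.0002
```

>>> {"name": "step_arm", "arguments": {
  "moves": [0,0,0.001,0,1,0,0,0.001,0,1]
}}

```text
clock: 15.2
position: [0.5372, -0.035, 0.0967]
ee_rot: [0.001, 0.66, 0.751, -0.001]
contact_force: [-1.9, -2.7, 10.2]
width: -0.0001
```

>>> {"name": "step_arm", "arguments": {
  "moves": [0,0,0.001,0,1,0,0,0.001,0,1]
}}

```text
clock: 15.4
position: [0.5372, -0.035, 0.0964]
ee_rot: [0.001, 0.66, 0.752, -0.001]
contact_force: [-3.0, -3.3, 11.9]
width: 0.0002
```

>>> {"name": "step_arm", "arguments": {
  "moves": [0,0,0.001,0,1,0,0,0.001,0,1]
}}

```text
clock: 15.6
position: [0.5371, -0.0351, 0.096]
ee_rot: [0.001, 0.66, 0.752, -0.001]
contact_force: [-3.1, -3.2, 11.2]
width: -0.0
```

>>> {"name": "step_arm", "arguments": {
  "moves": [0,0,0.001,0,1,0,0,0.001,0,1]
}}

```text
clock: 15.8
position: [0.5371, -0.0352, 0.0955]
ee_rot: [0.002, 0.66, 0.752, -0.001]
contact_force: [-2.8, -4.4, 12.0]
width: -0.0
```

>>> {"name": "step_arm", "arguments": {
  "moves": [0,0,0.001,0,1,0,0,0.001,0,1]
}}

```text
clock: 16.0
position: [0.5372, -0.0353, 0.095]
ee_rot: [0.002, 0.66, 0.752, -0.001]
contact_force: [-3.3, -4.8, 11.9]
width: -0.0002
```

>>> {"name": "step_arm", "arguments": {
  "moves": [0,0,0.001,0,1,0,0,0.001,0,1]
}}

```text
clock: 16.2
position: [0.5372, -0.0354, 0.0944]
ee_rot: [0.002, 0.66, 0.752, -0.001]
contact_force: [-2.8, -4.5, 11.6]
width: -0.0002
```

>>> {"name": "step_arm", "arguments": {
  "moves": [0,0,0.001,0,1,0,0,0.001,0,1]
}}

```text
clock: 16.4
position: [0.5372, -0.0356, 0.0937]
ee_rot: [0.002, 0.66, 0.752, -0.001]
contact_force: [-2.7, -4.4, 10.1]
width: 0.0
```

>>> {"name": "step_arm", "arguments": {
  "moves": [0,0,0.001,0,1,0,0,0.001,0,1]
}}

```text
clock: 16.6
position: [0.5372, -0.0356, 0.0936]
ee_rot: [0.002, 0.66, 0.752, -0.001]
contact_force: [-2.6, -5.4, 13.1]
width: -0.0003
```

>>> {"name": "step_arm", "arguments": {
  "moves": [0,0,0.001,0,1,0,0,0.001,0,1]
}}

```text
clock: 16.8
position: [0.5372, -0.0356, 0.0935]
ee_rot: [0.002, 0.66, 0.752, -0.001]
contact_force: [-4.4, -4.8, 15.6]
width: 0.0001
```

The force dipped (12→10 N) and then climbed with z stationary, at about 25 N/mm. That is the flat-seal signature after the catch. Back off and check.

>>> {"name": "step_arm", "arguments": {
  "moves": [0,0,-0.002,0,1,0,0,-0.004,0,1,0,0,-0.006,0,1]
}}

```text
clock: 17.1
position: [0.5367, -0.0335, 0.0941]
ee_rot: [-0.0, 0.66, 0.751, 0.0]
contact_force: [-0.9, -0.3, -0.8]
width: 0.0002
```

>>> {"name": "step_arm", "arguments": {
  "moves": [0,0,-0.002,0,1,0,0,-0.004,0,1]
}}

```text
clock: 17.3
position: [0.5365, -0.0334, 0.0958]
ee_rot: [-0.001, 0.66, 0.751, -0.0]
contact_force: [-0.1, 0.5, -0.5]
width: -0.0001
```

>>> {"name": "step_arm", "arguments": {
  "moves": [0,0,-0.02,0,1,0,0,-0.08,0,1,0,0,-0.18,0,1,0.1,0,-0.25,0,1,0.1,0,-0.25,0,1]
}}

```text
clock: 17.8
position: [0.532, 0.0182, 0.226]
ee_rot: [0.002, 0.66, 0.752, 0.003]
contact_force: [0.5, -0.4, 0.7]
width: -0.0003
```

>>> {"name": "step_arm", "arguments": {
  "moves": [-0.1,0,0,0,1,-0.2,0,0,0,1,-0.3,0,0,0,1,-0.3,0,0,0,1,-0.3,0,0,0,1]
}}

```text
clock: 18.3
position: [0.5491, -0.1338, 0.2204]
ee_rot: [-0.001, 0.661, 0.75, -0.0]
contact_force: [-0.8, 1.0, 0.7]
width: 0.0
```

```bash
python3 w.py w7; python3 - <<'E'
from h import *
import pickle
from rig import get_image
go((.5,0,.1));t=get_image('top');sd=get_image('side')
pickle.dump((t,sd),open("p1.pkl","wb"))
i=sd['frame'][150:230,220:310];j=cv2.imread('pics/w7.png')
cv2.imwrite('pics/s4.png',np.hstack([cv2.resize(i,(400,355),interpolation=2),cv2.resize(j,None,fx=.78,fy=355/384)]))
c=np.array([.5292,.024]);a=np.radians(7.3);y=np.array([-np.sin(a),np.cos(a)]);x=np.array([y[1],-y[0]]);h=c+.083*y
for th in(0,.03,.06,.09):
    X=[np.r_[h-y*(.163*np.cos(th)-.025*np.sin(th))+k*.105*x,.052+.163*np.sin(th)+.025*np.cos(th)] for k in(-1,1)]
    s,w=pickle.load(open("w7.pkl","rb"));print(th,proj(sd,X).round(1).tolist(),proj(w,X,s).round(1).tolist())
E
```

```text
t 18.35 pos [ 0.549  -0.1327  0.2206] jaw 7.34 F [-0.16 -0.   -0.11] w -0.0002 q6 -0.49 -> move [ 0.2754 -0.0629  0.2417] twist 0
0 [[237.8, 199.0], [303.4, 187.8]] [[147.4, 103.3], [369.7, 103.2]]
0.03 [[237.7, 197.6], [303.4, 186.4]] [[145.5, 102.5], [371.6, 102.5]]
0.06 [[237.6, 196.2], [303.4, 185.0]] [[143.6, 101.6], [373.5, 101.5]]
0.09 [[237.5, 194.7], [303.5, 183.6]] [[141.6, 100.5], [375.5, 100.4]]
```

View pics/s4.png

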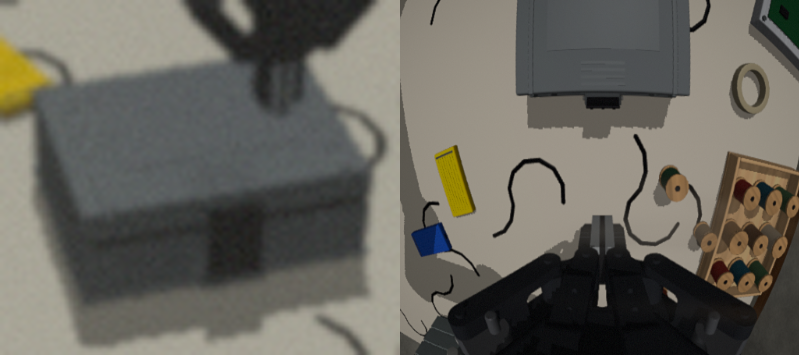

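The side view shows the lid flat on the case and the clip standing over its front. In the wrist view the lid's front edge spans about cols 149–372, which fits an angle near 0. One numeric check before handing in.

```bash
python3 - <<'E'
from h import *;import pickle
from rig import manip,get_image
s=manip.get_state();w=get_image("wrist")
c=np.array([.5292,.024]);a=np.radians(7.3);y=np.array([-np.sin(a),np.cos(a)]);x=np.array([y[1],-y[0]]);h=c+.083*y
f=cv2.cvtColor(w["frame"],cv2.COLOR_BGR2GRAY).astype(int)
for r in(.10,.12,.14):   # width of the outer face 210 mm -> height of the face at distance r
  for th in(0,.03,.06):
    X=[np.r_[h-y*(r*np.cos(th)-.025*np.sin(th))+k*.105*x,.052+r*np.sin(th)+.025*np.cos(th)] for k in(-1,1)]
    p=proj(w,X,s);print(r,th,p.round(1).tolist(),end=" ")
  row=int(round(p[0,1]));l,rr=f[row,130:165],f[row,355:390]
  print("\n edges row",row,"L",130+np.argmax(-np.diff(l)),"R",355+np.argmax(np.diff(rr)))
_,d=pickle.load(open("p0.pkl","rb"));print("width/force",s["width"],s["contact_force"].round(2))
E
```

```text
0.1 0 [[147.0, 40.6], [370.3, 41.2]] 0.1 0.03 [[145.9, 39.2], [371.4, 39.8]] 0.1 0.06 [[144.7, 37.8], [372.5, 38.4]] 
 edges row 38 L 148 R 371
0.12 0 [[146.8, 60.7], [370.4, 61.3]] 0.12 0.03 [[145.4, 59.4], [371.7, 60.1]] 0.12 0.06 [[144.0, 58.0], [373.1, 58.7]] 
 edges row 58 L 147 R 371
0.14 0 [[146.9, 81.2], [370.1, 81.9]] 0.14 0.03 [[145.3, 80.1], [371.7, 80.8]] 0.14 0.06 [[143.7, 78.9], [373.3, 79.6]] 
 edges row 79 L 147 R 371
width/force 0.0001391406288841952 [ 0.14 -0.26 -0.31]
```

```bash
python3 -c "
from rig import job
print(job.sign_off())"
```

```text
the job is handed in; nothing more can be done
None
```

The drive is in the pocket and the lid is shut under the clip. I handed the job in at about 18 s of the 67 s, and no verdict was reported.

**What I did:** I gripped the silver drive across its 52 mm side and lowered it into the pocket with the fingers in the cut-outs. I then pushed the lid over from behind and pressed its front edge down in 0.5 mm steps. The highest vertical force I read was about 16 N (about 17 N with the sideways parts), against the 25 N limit. Force was only read at the end of each step.

**Last checks:**
- **Drive:** in the wrist picture it sits straight in the pocket with even gaps all round. The lid's shadow spoiled the numeric check of its outline, so this rests on the picture and on the contact height, which matched the table grasp.
- **Catch:** the force dipped from about 12 to 10 N, then climbed by roughly 25 N/mm with almost no movement. When I backed off, it fell to zero within about 0.6 mm, so the lid did not spring back.
- **Lid angle:** measured from its width in the picture, it is about 0 to 0.01 rad. The clip's own angle was not measured; it only looked upright over the lip.
- **Robot:** it is clear of everything, with no contact force. I saw no bystander displaced, but I did not measure each one.

**Disagreements:**
- An earlier, larger force drop (15 to 8 N) came about 5 mm above the catch. I took it as the lip riding over the clip and kept going.
- The top camera put the pocket about 4 mm from where the wrist camera did. I used the wrist value.

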